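Uncap a camera module and hold the hand microscope on its lens

TASK

Get the camera module ready and inspect it: lift the cap off its lens, lay the cap (do not drop it) in the open drawer, let go of it and slide the drawer fully shut. Then draw the hand microscope, the thick plain barrel and not the slim-stemmed probe, up out of its stand, tip it to a slant of about 45 degrees with its nose (the lower end) aimed at the middle of the module's lens from about 8 cm away, and finish while holding it there in the gripper, raised, still and touching nothing else. Leave everything else where it stands and do not bump the module with the microscope.

Things in the scene. Friction and masses are not known exactly. Their poses are not given: they have to be found in the camera images.
- lens (a point): centre of the module's lens, the flat top of its upright barrel, 66 mm above the bench; x, y are the sides of the module, z up. The module is fixed to the bench: a 90 x 90 x 12 mm plate, a black 64 x 64 mm housing up to 52 mm above the bench, then the lens barrel, 34 mm across, up to 66 mm
- module: the fixed camera module (see lens); origin at the centre of its underside on the bench, z up
- cap: grey lens cap, 30 g or so, sitting loosely on the lens barrel: a disc 46 mm across and 4 mm thick with a skirt 8 mm deep below it (inside 40 mm across) and an upright finger rib on top, 36 mm long (cap's x), 12 mm thick (cap's y) and 22 mm high. Origin at the centre of the skirt's lower edge (58 mm above the bench at the start), z up; the rib spans z 12 to 34 mm
- cab_drawer0 (a joint): how far the drawer is pulled out, in m: 0 fully shut, starts 0.12 to 0.16; no spring, slides with about 1 N of friction
- tray (a point): centre of the drawer's inner floor, 22 mm above the bench, moving with the drawer, which opens along this frame's -x. Inside 195 (x) x 128 mm (y), walls 56 mm above the floor; outer face of the front panel at x = -118 mm, its top 88 mm above the bench. Open to above only outside the cabinet: from x = -97 mm to x = joint value - 103 mm
- cab_drawer0_handle (a point): middle of the drawer's handle, a round bar 11 mm thick and 96 mm long along y, 62 mm above the bench, its axis 35 mm in front (-x) of the front panel. It can be pushed toward +x to shut the drawer
- cab: the fixed low cabinet, 240 (x) x 170 (y) x 100 mm high, holding the one drawer, which faces its -x; origin at the centre of its underside
- stand: fixed white block, 70 (x) x 170 (y) x 70 mm high, origin at the centre of its underside; two round upright sockets 35 mm across and 55 mm deep at y = +45 and -45 mm, open at the top; the microscope stands in one, the probe in the other
- scope: hand microscope, about 150 g: a straight round barrel 145 mm long, standing upright in a socket, nose down. Lower 60 mm (nose) 30 mm across, black; above it 32 mm across, grey, up to the flat tail. Origin at the centre of the nose's end face, z from nose to tail; the tail is 160 mm above the bench at the start and the nose 15 mm. It looks along its -z
- probe: other instrument in the stand: same foot as the microscope (30 mm across, 60 mm long) but a slim stem above it, 14 mm across, 75 mm long; upright, overall 135 mm. Origin at the centre of its underside, z up. Leave it
- driver: screwdriver, 170 mm long, lying on the bench. Leave it
- jar: small jar with lid, 52 mm across, 60 mm high; origin at the centre of its underside. Leave it
- fan: black 60 mm cube with a round fan grille on top, 62 mm high; origin at the centre of its underside. Leave it
- post: steel block 85 mm square with a post and a small black optics mount on it, 133 mm high; origin at the centre of its underside. Leave it
- meter: hand meter lying flat, 150 x 75 x 41 mm; origin at the centre of its underside. Leave it
Not all that is in view belongs to the job. Leave any purple look-alike of the module alone. What is shaped like the probe but turquoise is not meant.

How it is judged:
On the way, in this order (a step that is already met when the one before it is completed fails the run):
1. the cap lies in the open drawer, let go (x of cap in the frame of tray between -0.092 and 0.092 m and y of cap in the frame of tray between -0.064 and 0.064 m and z of cap in the frame of tray between -0.01 and 0.03 m and contact force between the fingers and cap below 0.1 N and linear speed of cap below 0.05 m/s), for 0.2 s.
2. the drawer is fully shut with the cap inside (x of cap in the frame of tray between -0.092 and 0.092 m and y of cap in the frame of tray between -0.064 and 0.064 m and z of cap in the frame of tray between -0.01 and 0.03 m and value of joint cab_drawer0 below 0.006 m), for 0.2 s.
3. the microscope is drawn clear of its stand, held by the fingers (z of scope in the frame of stand above 0.075 m and contact force between the fingers and scope above 1 N), for 0.1 s.
At the end, for the whole second after the job is handed in: Drawer within 6 mm of shut, cap inside, let go. Fingers hold the microscope still, touching nothing else: nose down, 30 to 60 degrees off vertical, over 80 mm above the bench, 45 to 115 mm from the lens along the barrel, whose axis passes the lens centre within 25 mm in each cross direction (all of step 2 and contact force between the fingers and cap below 0.1 N and angle between scope's own z axis and vertical between 0.52 and 1.05 rad and x of lens in the frame of scope between -0.025 and 0.025 m and y of lens in the frame of scope between -0.025 and 0.025 m and z of lens in the frame of scope between -0.115 and -0.045 m and height (world z) of scope above 0.08 m and contact force between the fingers and scope above 1 N and contact force between scope and stand below 0.1 N and contact force between scope and module below 0.1 N and contact force between scope and probe below 0.1 N and contact force between scope and post below 0.1 N and contact force between scope and fan below 0.1 N and contact force between scope and jar below 0.1 N and linear speed of scope below 0.03 m/s and angular speed of scope below 0.2 rad/s and contact force between scope and cab below 0.1 N); the arm keeps its last pose, push and grip.
It fails at once if another thing on the bench or the probe is displaced by more than 30 mm (distance of any of probe, driver, jar, fan, post, meter from where it was at the start of the episode above 0.03 m).
It fails at once if the cap is dropped or thrown (over 0.8 m/s out of the fingers) (linear speed of cap above 0.8 m/s and contact force between the fingers and cap below 0.1 N).
It fails at once if the microscope bumps the module (over 3 N) (contact force between scope and module above 3 N).
It also fails if it takes over 64 s, if anything falls off the work surface, if the arm or the gripper's body presses on something with over 40 N, if the wrist force passes 120 N, or if a joint passes its speed limit or range.

ROBOT

A 6-joint arm with a two-finger parallel gripper is mounted at the origin on the work surface. World frame = base frame: x ahead of the robot, y to its left, z up, the work surface at z = 0. Lengths are in m, angles in rad, forces in N, time in s.
With the tool pointing down it reaches from about 0.425 to 0.95 m from the base axis. Payload 3.5 kg.
Tool frame: the origin (TCP) lies on the centre line of the jaws, within the pads' length; the fingertips stand ahead of it and the grasp point (between the pads) lies 8 mm behind it (tips_ahead is the z of the fingertips in the tool frame, in m); z points along the fingers, y is the line along which they close (so a half turn about z gives the same grasp; the last joint's range is limited). The gripper opens to 85 mm and grips with 20 to 120 N. Pads are 22 mm wide; open, the fingers measure 114 mm over their backs; the gripper's body (76 mm by 85 mm) begins 54 mm behind the grasp point. The pads swing forward as they close: fully open they stand 13 mm farther back than shut.
Start: joints at [-0.15, 0.286, 1.577, -0, 1.279, -0.15], TCP at [0.675, 0, 0.212] pointing down, gripper open.
Joint ranges: [-2.77, 2.77], [-0.9, 2.22], [0.21, 2.48], [-1.53, 4.67], [0.24, 2.81], [-2.84, 2.84]. Speed limits (rad/s): [2.79, 2.79, 3.14, 3.14, 3.14, 3.14].

INTERFACE

Orientations are given as a rotation vector (axis times angle).
In Python, from workcell import move_ptp, move_straight, goto_joints, set_gripper, sleep, solve_ik, observe, camera, PlanningError, hand_in, tips_ahead gives the robot as it stands. Calls block until the motion is done:
- move_ptp(position, orientation): joint-space move of the TCP to a pose.
- move_straight(position, orientation=None, rate=0.15, contact_N=None): straight line of the TCP; orientation=None keeps the orientation; rate is the mean speed in m/s. With contact_N (N) it stops when the force on the tool has changed by that much, and returns True; else False.
- goto_joints(angles): joint-space move.
- set_gripper(opening, effort=None): finger opening in m; effort is the grip in N (None keeps the last); returns when the fingers have stopped.
- sleep(seconds).
- solve_ik(position, orientation): joint angles nearest the present ones, or None.
- observe(): the state.
- camera(name): name is "scene" or "side" or "wrist"; returns a dict with "frame" (384x512x3 uint8, red, green, blue), "z_map" (384x512 float32, m along the optical axis (not along the pixel's ray), 0 where there is no reading), "fx", "fy", "cx", "cy" (pixels), "world_to_cam" (4x4, takes a point from world to camera coordinates). Camera axes: x right, y down, z forward; pixel columns grow to the right and rows downward; lengths in m; the calibration is good to about 2 mm. A picture is of the moment at which its call begins.
A pose or a line that the arm cannot do raises PlanningError and nothing moves.
- hand_in(): hands the job in; it is judged then, once.
The state is a dict: "time": time; "joint_positions": joint angles; "joint_velocities": joint speeds; "joint_efforts": joint torques, N m; "tcp_pos": TCP position; "orientation": TCP orientation; "wrist_force": force on the tool from outside, world axes, zero at the start; "wrist_torque": the same for the moment, N m; "opening": finger opening in m; "finger_force": force on a finger pad.
Only numpy, scipy, OpenCV 4.12 (cv2) and the standard library are available. Lean on these libraries where they do the work, as an engineer would, in place of code of your own. Each camera call takes 0.05 s, during which the arm holds its last target. There are 200 camera calls.

## Working session

There is one attempt and no reset: what is moved stays moved. The work goes in short steps, each a Python script; the robot and the scene stay as the last script left them, time stands still between calls to the robot, and variables do not carry over. Pictures are saved under pics/ and viewed, at most 10 in all, crops included, and the job is handed in when it is done.

```bash
mkdir -p pics
cat > h.py <<'E'
import numpy as np,cv2
from workcell import *
from scipy.spatial.transform import Rotation as R
def pts(c):
    z=c["z_map"];v,u=np.mgrid[:z.shape[0],:z.shape[1]]
    P=np.stack([(u-c["cx"])/c["fx"]*z,(v-c["cy"])/c["fy"]*z,z,np.ones_like(z)],-1)
    W=P@np.linalg.inv(c["world_to_cam"]).T
    W[z==0]=np.nan
    return W[...,:3]
E
python3 - <<'E'
from h import *
import pickle
print(tips_ahead, observe()["time"])
for n in ("scene","side"):
    c=camera(n); pickle.dump(c,open(n+".pkl","wb")); cv2.imwrite(f"pics/{n}.png",cv2.resize(c["frame"][...,::-1],(768,576)))
    print(n,np.linalg.inv(c["world_to_cam"])[:3].round(3).tolist(),c["fx"])
E
```

```text
0.011 0.0
scene [[0.59, 0.642, -0.49, 1.078], [0.808, -0.479, 0.345, -0.404], [-0.013, -0.599, -0.801, 1.043]] 404.54193604067046
side [[0.875, -0.272, 0.401, 0.14], [-0.484, -0.453, 0.748, -0.674], [-0.022, -0.849, -0.528, 0.546]] 350.1561968950266
```

View pics/scene.png

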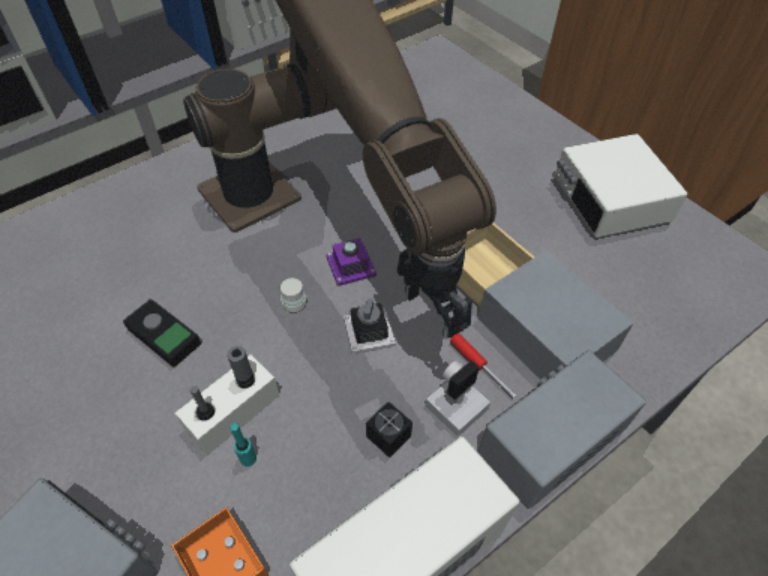

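View pics/side.png

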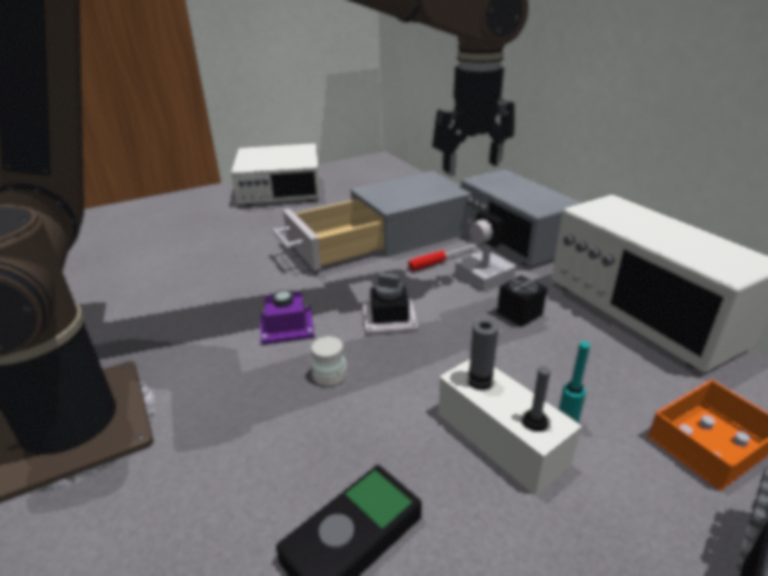

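The scene view shows the capped black module at (370,322), with the purple look-alike at (350,258). The cabinet is at (555,315) and its open drawer at (497,262). In the white stand, the thick barrel at (240,365) is the scope. The slim stem at (200,405) is the probe, and the turquoise one at (243,447) is a decoy. The side view agrees: scope (483,355), probe (540,400), cap rib (388,282).

```bash
cat > m.py <<'E'
from h import *
import pickle
C={n:pickle.load(open(n+".pkl","rb")) for n in("scene","side")}
W={n:pts(C[n]) for n in C}
def at(n,u,v): return W[n][int(v/1.5),int(u/1.5)].round(3)
seeds=dict(module=(370,322),scope=(238,353),probe=(197,392),cab=(555,310),drawer=(497,262),jar=(291,287),fan=(388,425),post=(462,378),purple=(350,248),turq=(237,430),driver=(467,350),meter=(160,330))
for k,s in seeds.items(): print(k,at("scene",*s))
def rect(n,cen,rad,z0,z1,tag,mask=None):
    P=W[n];m=(np.hypot(P[...,0]-cen[0],P[...,1]-cen[1])<rad)&(P[...,2]>z0)&(P[...,2]<z1)
    if mask is not None: m&=mask(C[n]["frame"].astype(int))
    Q=P[m]
    if len(Q)<5: print(tag,n,len(Q));return
    (c,s,a)=cv2.minAreaRect((Q[:,:2]*1000).astype(np.float32))
    print(tag,n,len(Q),"c",np.round(c,1),"size",np.round(s,1),"ang",round(a,1),"mean",(Q.mean(0)*1000).round(1),"z",np.percentile(Q[:,2]*1000,[5,95]).round(1))
mo=at("scene",370,322)[:2];sc=at("scene",238,353)[:2];pr=at("scene",197,392)[:2];ca=at("scene",555,310)[:2];dr=at("scene",497,262)[:2]
for n in W:
    rect(n,mo,.075,.007,.017,"plate",lambda f:f.min(-1)>110)
    rect(n,mo,.045,.085,.1,"ribtop")
    rect(n,mo,.045,.064,.074,"capdisc")
    rect(n,mo,.06,.047,.056,"housing")
    rect(n,sc,.04,.152,.168,"scopetail")
    rect(n,sc,.03,.09,.15,"scopebody")
    rect(n,pr,.03,.14,.16,"probetop")
    rect(n,(sc+pr)/2,.13,.064,.075,"stand",lambda f:f.min(-1)>120)
    rect(n,ca,.2,.094,.106,"cab")
    rect(n,dr,.16,.08,.09,"drawer rim88")
    rect(n,dr,.14,.016,.028,"floor",lambda f:f[...,0]-f[...,2]>30)
    rect(n,dr,.16,.072,.083,"walls78",lambda f:f[...,0]-f[...,2]>30)
f=C["scene"]["frame"][...,::-1]
g=C["side"]["frame"][...,::-1]
a=cv2.resize(f[190:250,220:280],(380,380),interpolation=2);b=cv2.resize(f[220:300,110:190],(380,380),interpolation=2)
cv2.imwrite("pics/crop.png",np.hstack([a,b]))
E
python3 m.py
```

```text
module [ 0.531 -0.016  0.071]
scope [ 0.5   -0.271  0.161]
probe [ 0.518 -0.36   0.147]
cab [0.737 0.272 0.101]
drawer [0.541 0.323 0.021]
jar [ 0.356 -0.087  0.055]
fan [ 0.72  -0.115  0.057]
post [0.755 0.017 0.132]
purple [0.347 0.067 0.064]
turq [ 0.607 -0.337  0.129]
driver [0.674 0.117 0.024]
meter [ 0.275 -0.352  0.032]
plate scene 238 c [513.2  -5. ] size [89.4 89.1] ang 67.0 mean [526.7 -19.1  11.4] z [ 7.8 15. ]
ribtop scene 46 c [511.5  -3.3] size [12.1 37.1] ang 40.2 mean [513.   -4.3  90.7] z [87.  93.6]
capdisc scene 120 c [513.   -4.7] size [44.8 43.6] ang 46.6 mean [515.4  -6.4  69. ] z [65.5 72.2]
housing scene 196 c [513.2  -4.4] size [63.6 63.8] ang 65.5 mean [520.  -10.4  51.2] z [48.1 54.6]
scopetail scene 117 c [ 498.1 -273. ] size [32.7 30.4] ang 9.6 mean [ 499.8 -273.3  158.7] z [154.6 161.8]
scopebody scene 149 c [ 507.1 -275.8] size [30.8 15.2] ang 72.5 mean [ 509.3 -275.8  120.2] z [ 92.4 147.6]
probetop scene 31 c [ 511.6 -361.7] size [13.6 12.1] ang 15.8 mean [ 512.8 -361.6  147.4] z [142.7 150.9]
stand scene 1124 c [ 504.7 -317.1] size [ 73.3 170.7] ang 
[... 958 characters left out ...]
 432 c [ 490.  -279.4] size [19.1 32. ] ang 50.7 mean [ 487.5 -281.8  120.3] z [ 93.1 147.5]
probetop side 80 c [ 508.2 -362.5] size [13.  13.6] ang 47.8 mean [ 506.5 -363.8  148.2] z [140.8 152.8]
stand side 1972 c [ 502.3 -317.2] size [ 73.3 171.3] ang 8.4 mean [ 498.6 -332.8   71.8] z [68.8 73.5]
cab side 1525 c [727.6 238.8] size [272.1 228.7] ang 88.5 mean [726.6 265.4 102.3] z [ 96.5 104.5]
drawer rim88 side 227 c [544.6 281.1] size [190.8 169.4] ang 1.2 mean [517.9 272.1  84.1] z [80.1 89.8]
floor side 245 c [570.2 281.8] size [197.6 143.4] ang 0.1 mean [569.9 293.3  24.8] z [20.6 27.5]
walls78 side 276 c [548.4 281.6] size [147.1 148.8] ang 86.9 mean [543.7 274.2  77.4] z [72.6 81.4]
```

View pics/crop.png

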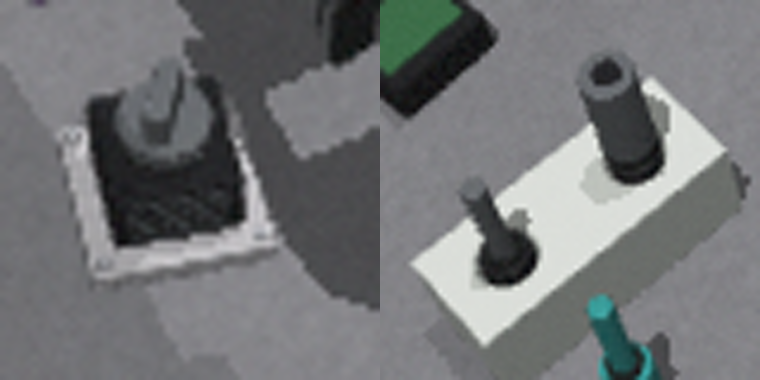

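The crop confirms both targets: the black module wears the grey cap with its rib, and the upper-right instrument in the stand is the thick barrel (scope). Next I'll refine the cabinet and drawer frame and check IK for the final pose.

```bash
cat > m2.py <<'E'
from h import *
import pickle
C={n:pickle.load(open(n+".pkl","rb")) for n in("scene","side")}
for n in C:
    P=pts(C[n]);X,Y,Z=np.moveaxis(P,-1,0)
    m=((Z>.094)&(Z<.107)&(X>.5)&(X<.95)&(Y>.05)).astype(np.uint8)
    m=cv2.erode(m,np.ones((3,3)))
    k,l,st,ce=cv2.connectedComponentsWithStats(m)
    for i in range(1,k):
        if st[i,4]>200:
            Q=P[l==i]; print(n,"cab",st[i,4],[np.round(t,1) for t in cv2.minAreaRect((Q[:,:2]*1000).astype(np.float32))])
    f=C[n]["frame"].astype(int)
    for tag,z0,z1 in(("panel",.081,.092),("handle",.058,.07)):
        q=(Z>z0)&(Z<z1)&(X<.56)&(X>.35)&(Y>.15)&(Y<.42)&((f[...,0]-f[...,2])<25)
        Q=P[q][:,:2]*1000
        if len(Q)>8:
            print(n,tag,len(Q),[np.round(t,1) for t in cv2.minAreaRect(Q.astype(np.float32))], Q.mean(0).round(1))
    q=(Z>.084)&(Z<.098)&(np.hypot(X-.511,Y+.0045)<.03);Q=P[q][:,:2]
    e,v=np.linalg.eigh(np.cov(Q.T));print("rib long dir",np.degrees(np.arctan2(v[1,1],v[0,1])))
L=np.array([.511,-.0045,.066])
for az in range(0,360,30):
  for tilt in (45,):
    a,t=np.radians([az,tilt]);d=np.array([np.cos(a)*np.sin(t),np.sin(a)*np.sin(t),-np.cos(t)])
    s=[]
    for r in range(0,360,30):
        y0=np.cross(d,[0,0,1]);y0/=np.linalg.norm(y0);M=np.stack([np.cross(y0,d),y0,d],1)@R.from_euler('z',r,degrees=True).as_matrix()
        j=solve_ik(L-d*.18,R.from_matrix(M).as_rotvec())
        if j is not None:s.append((r,np.round(j,2).tolist()))
    print(az,len(s),s[:2])
E
python3 m2.py
```

```text
scene cab 1634 [array([562.5, 683. ]), array([190.6, 193.6]), np.float64(68.3)]
scene cab 3311 [array([732.6, 281.7]), array([168. , 219.2]), np.float64(89.7)]
rib long dir 132.55087894338894
side cab 542 [array([564.2, 672.4]), array([188.3, 174.7]), np.float64(72.1)]
side cab 1178 [array([727.2, 276.6]), array([172.1, 224.5]), np.float64(88.1)]
side panel 152 [array([457.8, 282.4]), array([163. ,  14.3]), np.float64(89.9)] [456.4 274.9]
side handle 160 [array([441.5, 282.4]), array([156.1,  72.2]), np.float64(80.9)] [438.3 271.7]
rib long dir 131.226004238569
0 0 []
30 0 []
60 11 [(0, [-0.9, -0.12, 2.2, 0.72, 1.45, -0.61]), (30, [-0.9, -0.12, 2.2, 0.72, 1.45, -0.09])]
90 11 [(0, [-0.73, 0.23, 1.83, 0.56, 1.65, -0.85]), (30, [-0.73, 0.23, 1.83, 0.56, 1.65, -0.33])]
120 11 [(0, [-0.53, 0.48, 1.51, 0.37, 1.85, -1.09]), (30, [-0.53, 0.48, 1.51, 0.37, 1.85, -0.56])]
150 11 [(0, [-0.33, 0.64, 1.28, 0.15, 2.0, -1.37]), (30, [-0.33, 0.64, 1.28, 0.15, 2.0, -0.85])]
180 11 [(0, [-0.13, 0.7, 1.19, -0.1, 2.04, -1.71]), (30, [-0.13, 0.7, 1.19, -0.1, 2.04, -1.18])]
210 11 [(0, [0.07, 0.64, 1.28, -0.34, 1.94, -2.03]), (30, [0.07, 0.64, 1.28, -0.34, 1.94, -1.51])]
240 11 [(0, [0.24, 0.47, 1.52, -0.54, 1.73, -2.3]), (30, [0.24, 0.47, 1.52, -0.54, 1.73, -1.78])]
270 11 [(0, [0.38, 0.22, 1.85, -0.72, 1.47, -2.54]), (30, [0.38, 0.22, 1.85, -0.72, 1.47, -2.01])]
300 11 [(0, [0.43, -0.13, 2.21, -0.88, 1.16, -2.83]), (30, [0.43, -0.13, 2.21, -0.88, 1.16, -2.3])]
330 0 []
```

```bash
cat >> h.py <<'E'
def down(phi):
    """tool pointing down, closing line at phi degrees from world x"""
    y=np.array([np.cos(np.radians(phi)),np.sin(np.radians(phi)),0]);z=np.array([0,0,-1.])
    return R.from_matrix(np.stack([np.cross(y,z),y,z],1)).as_rotvec()
def st(tag=""):
    o=observe();print(tag,round(o["time"],2),"tcp",np.round(o["tcp_pos"],4),"open",round(o["opening"],4),"ff",np.round(o["finger_force"],1),"F",np.round(o["wrist_force"],1))
def shot(n,name):
    c=camera(n);cv2.imwrite(f"pics/{name}.png",cv2.resize(c["frame"][...,::-1],(768,576)));return c
E
python3 - <<'E'
from h import *
for p in (41.5,221.5,90,270): print(p,np.round(solve_ik([.511,-.0045,.085],down(p)),2))
o=min((41.5,221.5),key=lambda p:abs(solve_ik([.511,-.0045,.085],down(p))[5]))
print(o)
move_ptp([.511,-.0045,.16],down(o)); set_gripper(.05,40)
st("above")
print("hit",move_straight([.511,-.0045,.085],rate=.08,contact_N=8)); st("at")
set_gripper(0,40); st("grip")
move_straight([.511,-.0045,.20],rate=.08); st("up")
shot("side","lift")
E
```

```text
41.5 [-0.21  0.07  2.07  0.    1.   -0.93]
221.5 [-0.21  0.07  2.07 -0.    1.    2.21]
90 [-0.21  0.07  2.07 -0.    1.   -1.78]
270 [-0.21  0.07  2.07 -0.    1.    1.36]
41.5
above 1.32 tcp [ 0.5114 -0.0045  0.1601] open 0.0503 ff 0.0 F [ 0.3  0.8 -0.2]
hit False
at 2.41 tcp [ 0.5116 -0.0046  0.0856] open 0.0501 ff 0.0 F [ 0.8 -0.3 -0.5]
grip 2.94 tcp [ 0.511  -0.0045  0.0851] open 0.0 ff 0.0 F [ 0.1 -0.  -0.3]
up 4.53 tcp [ 0.5106 -0.0044  0.1993] open -0.0 ff 0.0 F [ 0.1  0.2 -0.5]
```

View pics/lift.png

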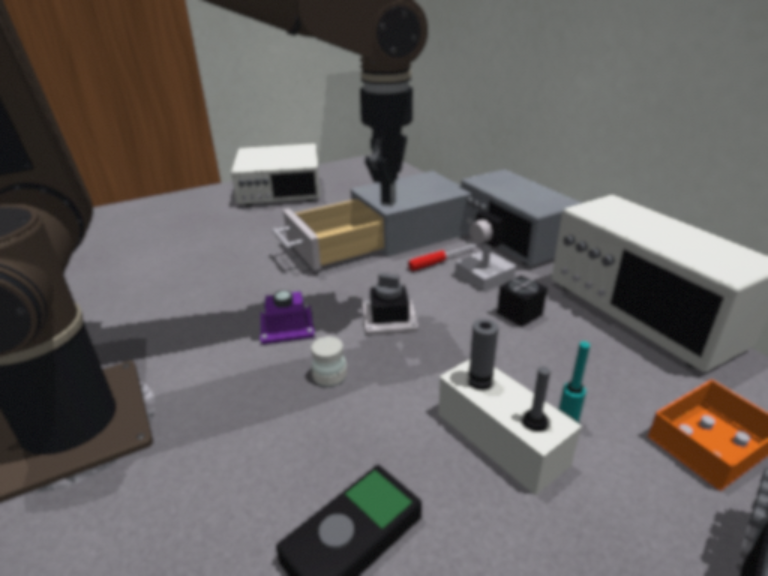

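The picture shows the gripper closed and empty, with the cap still on the module at (388,285). I'll measure the cap again, and the fingertips too.

```bash
cat > m3.py <<'E'
from h import *
ims=[]
for n in("scene","side","wrist"):
    c=camera(n);P=pts(c);X,Y,Z=np.moveaxis(P,-1,0)
    near=np.hypot(X-.511,Y+.0045)<.045
    for tag,a,b in(("rib",.082,.105),("disc",.063,.075),("tips",.15,.30)):
        Q=P[near&(Z>a)&(Z<b)]
        if len(Q)>8: print(n,tag,len(Q),[np.round(t,1) for t in cv2.minAreaRect((Q[:,:2]*1000).astype(np.float32))],"z",np.percentile(Q[:,2]*1000,[1,50,99]).round(1))
    f=c["frame"][...,::-1]
    u,v=(0,0)
    if n!="wrist":
        p=c["world_to_cam"]@[.511,-.0045,.08,1];u=int(c["fx"]*p[0]/p[2]+c["cx"]);v=int(c["fy"]*p[1]/p[2]+c["cy"])
        ims.append(cv2.resize(f[v-75:v+35,u-40:u+40],(260,358),interpolation=2))
    else: ims.append(cv2.resize(f,(280,210)))
H=np.zeros((358,800,3),np.uint8);x=0
for i in ims: H[:i.shape[0],x:x+i.shape[1]]=i;x+=i.shape[1]
cv2.imwrite("pics/re.png",H)
E
python3 m3.py
```

```text
scene rib 50 [array([511.5,  -3.6]), array([12. , 37.9]), np.float64(41.5)] z [83.5 90.8 93.7]
scene disc 121 [array([512.4,  -5.3]), array([44.3, 43.5]), np.float64(39.4)] z [64.  69.5 73.8]
scene tips 407 [array([514.5,  -8.8]), array([86.2, 30.9]), np.float64(44.5)] z [224.6 274.5 299.4]
side rib 90 [array([508.6,  -4.3]), array([13.5, 36.7]), np.float64(44.5)] z [82.4 91.2 95.7]
side disc 121 [array([505.3, -10.9]), array([34.6, 43.9]), np.float64(59.4)] z [63.4 71.7 74.7]
side tips 392 [array([512.3,  -7.6]), array([87.6, 27.9]), np.float64(39.6)] z [223.7 271.  299.3]
wrist rib 550 [array([508.5,  -3.5]), array([11.9, 35.1]), np.float64(41.6)] z [84.2 92.2 94.1]
wrist disc 1199 [array([508.8,  -3.2]), array([44.5, 43.9]), np.float64(40.9)] z [64.9 70.3 72.1]
wrist tips 24811 [array([508.7,  -2. ]), array([86.9, 30.9]), np.float64(40.9)] z [229.5 281.2 299.6]
```

View pics/re.png

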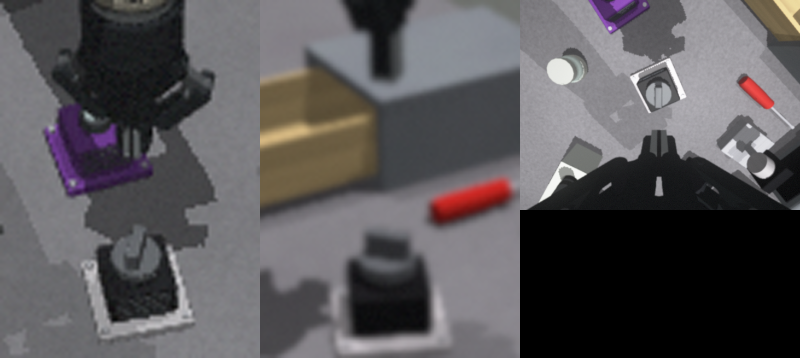

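The rib hasn't moved: it is still at about (0.510,-0.004), with its long side at 131.5°. The fingertips in the views appear at z≈0.225 while the TCP reads 0.199, so the real tips sit about 37 mm higher than the tool frame says. I'll measure that offset before moving.

```bash
cat > m4.py <<'E'
from h import *
st()
for n in("scene","side","wrist"):
    c=camera(n);P=pts(c);X,Y,Z=np.moveaxis(P,-1,0);f=c["frame"].astype(int)
    near=np.hypot(X-.511,Y+.0045)<.035
    Q=P[near&(Z>.11)&(Z<.30)]
    z=np.sort(Q[:,2]);print(n,len(z),"lowest",z[:12].round(4))
    T=Q[Q[:,2]<np.percentile(z,2 if n=="wrist" else 8)+.003];print("  tip mean",T.mean(0).round(4))
    if n!="wrist":
        # where would the true axis tip project: rows for heights
        for h in(.188,.2,.21,.22,.23,.24):
            p=c["world_to_cam"]@[.511,-.0045,h,1];u=int(round(c["fx"]*p[0]/p[2]+c["cx"]));v=int(round(c["fy"]*p[1]/p[2]+c["cy"]))
            print("  ",h,(u,v),f[v,u],P[v,u].round(3))
E
python3 m4.py
```

```text
4.73 tcp [ 0.5108 -0.0045  0.1996] open 0.0 ff 0.0 F [-0.5  0.3 -0.8]
scene 337 lowest [0.2182 0.2203 0.2219 0.2221 0.2237 0.2255 0.2255 0.2263 0.2269 0.2269
 0.2275 0.2278]
  tip mean [ 0.5191 -0.0091  0.2298]
   0.188 (245, 183) [52 33 67] [0.396 0.079 0.011]
   0.2 (244, 180) [47 28 61] [0.383 0.084 0.011]
   0.21 (244, 177) [33 36 36] [ 0.521 -0.013  0.227]
   0.22 (244, 175) [31 33 32] [ 0.521 -0.012  0.235]
   0.23 (244, 173) [32 33 33] [ 0.52  -0.012  0.241]
   0.24 (244, 170) [30 28 30] [ 0.52  -0.012  0.254]
side 332 lowest [0.222  0.2226 0.2234 0.2239 0.224  0.224  0.2241 0.2241 0.2244 0.2247
 0.225  0.2256]
  tip mean [ 0.5079 -0.0099  0.2275]
   0.188 (259, 149) [66 67 71] [0.621 0.196 0.081]
   0.2 (259, 144) [67 69 74] [0.621 0.196 0.097]
   0.21 (259, 140) [135 139 147] [0.631 0.213 0.102]
   0.22 (259, 136) [74 77 80] [ 0.508 -0.009  0.223]
   0.23 (259, 132) [31 32 33] [ 0.505 -0.015  0.236]
   0.24 (259, 128) [28 29 31] [ 0.504 -0.017  0.246]
wrist 18460 lowest [0.2223 0.223  0.223  0.2231 0.2232 0.2234 0.2234 0.2236 0.2236 0.2236
 0.2236 0.2237]
  tip mean [0.5045 0.0025 0.2301]
```

The real tips are about 22 mm behind the TCP instead of 11 mm ahead, which agrees across three views and with the empty grasp. There is no visible sideways offset. I'll command every pose 33.5 mm further along tool z and retry.

```bash
cat >> h.py <<'E'
OFF=.0225   # real (closed) fingertips lie this far BEHIND the reported TCP
def tip(p,o,ahead=OFF): return np.asarray(p,float)+R.from_rotvec(o).as_matrix()[:,2]*ahead
E
python3 - <<'E'
from h import *
o=down(41.5);xy=[.510,-.004]
set_gripper(.05,40)
hit=move_straight(tip([*xy,.0745],o),rate=.08,contact_N=8);print("hit",hit); st("at")
set_gripper(0,40); st("grip")
if observe()["opening"]>.006:
    move_straight(tip([*xy,.16],o),rate=.08); st("up")
    shot("side","lift2")
E
```

```text
hit False
at 7.42 tcp [ 0.5104 -0.0041  0.0525] open 0.0501 ff 0.0 F [ 0.1 -0.   0. ]
grip 7.84 tcp [ 0.5103 -0.0041  0.0523] open 0.0111 ff 40.8 F [ 1.4 -0.1  1.6]
up 9.06 tcp [ 0.5095 -0.0039  0.1367] open 0.0108 ff 40.6 F [-1.3  0.2 -0.7]
```

View pics/lift2.png

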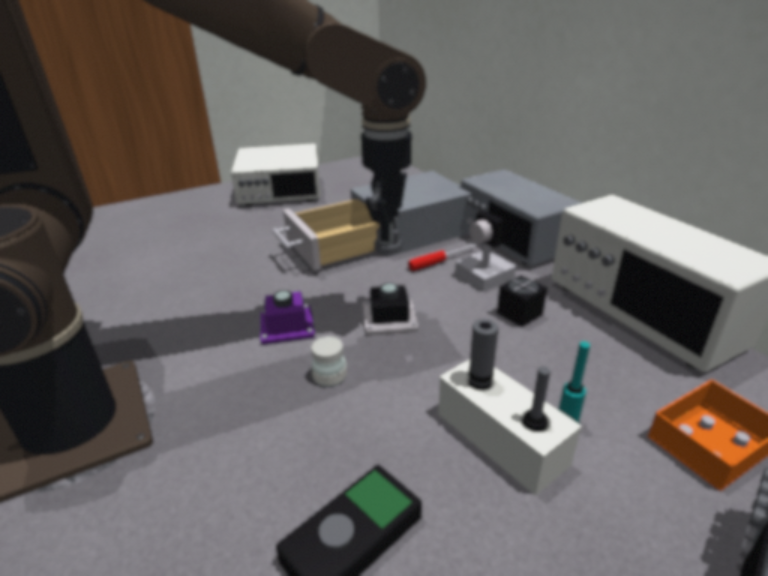

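The cap is in the fingers at (390,240) and the bare lens shows at (390,290). Now the drawer.

Run:
```python
from h import *
o=down(90);p=[.542,.282]
move_straight(tip([*p,.17],o),o,rate=.2); st("over")
move_straight(tip([*p,.055],o),rate=.12)
print("hit",move_straight(tip([*p,.036],o),rate=.03,contact_N=4)); st("down")
set_gripper(.035,40); sleep(.3); st("open")
move_straight(tip([*p,.15],o),rate=.1); st("out")
shot("scene","dr")
for n in("scene","side"):
    c=camera(n);P=pts(c);X,Y,Z=np.moveaxis(P,-1,0);f=c["frame"].astype(int)
    gr=(abs(f[...,0]-f[...,2])<20)
    m=(abs(X-.545)<.05)&(abs(Y-.282)<.05)&(Z>.03)&(Z<.065)&gr
    Q=P[m];print(n,len(Q),Q.mean(0).round(3) if len(Q) else "",np.percentile(Q[:,2],[1,99]).round(3) if len(Q) else "")
    m=(abs(X-.43)<.045)&(abs(Y-.282)<.07)&(Z>.055)&(Z<.095)
    Q=P[m];print("  hnd/panel",len(Q),[np.round(np.percentile(Q[:,0],k),3) for k in (2,10,50,90)])
```

```text
over 10.7 tcp [0.542  0.2811 0.1473] open 0.0113 ff 40.5 F [0.3 0.5 0.3]
hit True
down 12.35 tcp [0.5422 0.282  0.0163] open 0.0113 ff 41.0 F [ 1.3 -0.1  4. ]
open 13.01 tcp [0.5411 0.2817 0.0156] open 0.0349 ff 0.0 F [ 0.  -0.3 -0.6]
out 14.28 tcp [0.5414 0.2818 0.1264] open 0.0351 ff 0.0 F [ 0.8  0.1 -0. ]
scene 133 [0.547 0.277 0.042] [0.031 0.058]
  hnd/panel 351 [np.float64(0.417), np.float64(0.422), np.float64(0.465), np.float64(0.474)]
side 21 [0.539 0.279 0.058] [0.054 0.06 ]
  hnd/panel 334 [np.float64(0.412), np.float64(0.415), np.float64(0.452), np.float64(0.462)]
```

View pics/dr.png

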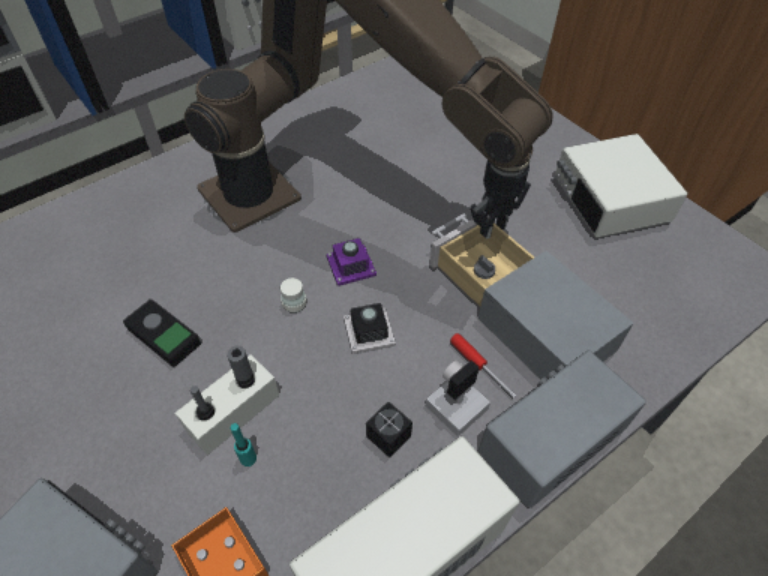

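The cap stands upright in the drawer at (485,267), let go, with its rib top at z≈0.058. Now I'll push the handle shut.

Run:
```python
from h import *
o=down(90);y=.282
set_gripper(0,40)
move_straight(tip([.372,y,.15],o),rate=.25)
move_straight(tip([.372,y,.045],o),rate=.15); st("front")
print("hit",move_straight(tip([.525,y,.045],o),rate=.08,contact_N=15)); st("mid")
print("hit",move_straight(tip([.58,y,.045],o),rate=.03,contact_N=12)); st("end")
sleep(.3)
c=camera("scene");shot("side","shut")
P=pts(c);X,Y,Z=np.moveaxis(P,-1,0)
m=(X>.45)&(X<.62)&(abs(Y-.282)<.1)&(Z>.05)&(Z<.092);print(np.percentile(P[m][:,0],[2,50,98]).round(3))
```

```text
front 16.54 tcp [0.373  0.2823 0.0232] open 0.0 ff 0.0 F [ 0.  -0.1 -0.5]
hit False
mid 18.61 tcp [0.525  0.2822 0.0227] open 0.0 ff 0.2 F [-0.7  0.1  0.2]
hit True
end 19.62 tcp [0.5503 0.2818 0.0217] open -0.0001 ff 0.0 F [-0.3 -0.1 -0.2]
[0.551 0.581 0.616]
```

View pics/shut.png

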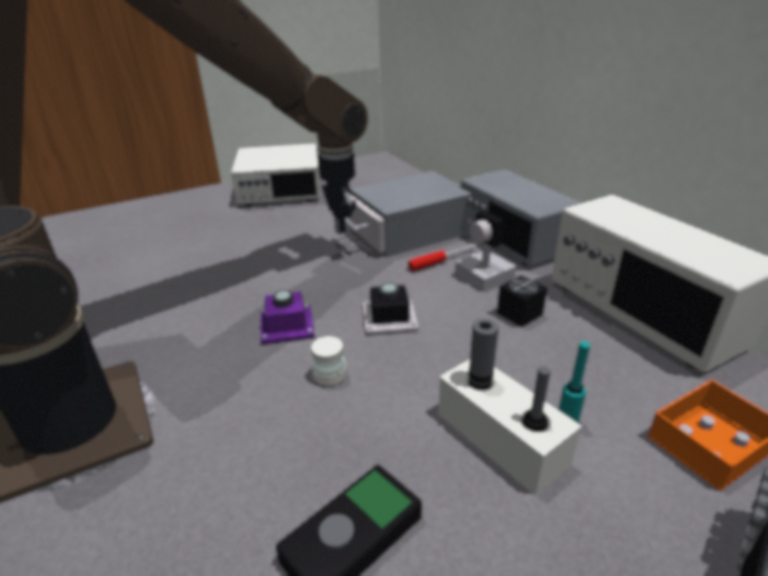

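The panel now sits flush with the cabinet face at (365,220), and the push stopped at the expected place. A second, firmer nudge will confirm it is shut, then I'll fetch the scope.

Run:
```python
from h import *
o=down(90);y=.282
print("nudge",move_straight(tip([.575,y,.045],o),rate=.03,contact_N=20)); st("nudge")
sleep(.25)
p=observe()["tcp_pos"]
move_straight([p[0]-.05,p[1],p[2]],rate=.15)
move_straight(tip([p[0]-.07,y,.22],o),rate=.25)
S=[.4965,-.274]
phi=min((8,188),key=lambda f:abs(solve_ik(tip([*S,.2],down(f)),down(f))[5]))
o=down(phi);of=(R.from_euler('x',45,degrees=True)*R.from_rotvec(o)).as_rotvec()
L=np.array([.5105,-.0045,.066]);d=R.from_rotvec(of).as_matrix()[:,2]
print(phi,d.round(3),"final ik",np.round(solve_ik(tip(L-d*.18,of),of),2))
move_ptp(tip([*S,.22],o),o); set_gripper(.06,60)
c=camera("wrist");P=pts(c);X,Y,Z=np.moveaxis(P,-1,0)
Q=P[(np.hypot(X-S[0],Y-S[1])<.035)&(Z>.152)&(Z<.168)]
if len(Q): print("tail",len(Q),[np.round(t,1) for t in cv2.minAreaRect((Q[:,:2]*1000).astype(np.float32))],np.median(Q[:,2]).round(3))
st("over scope")
```

```text
nudge True
nudge 20.43 tcp [0.5496 0.2817 0.0205] open -0.0002 ff 0.1 F [-0.4 -1.  -1. ]
8 [-0.     0.707 -0.707] final ik [-0.71  0.23  1.86  0.57  1.62 -0.99]
tail 1627 [array([ 495.2, -272.5]), array([30.8, 31.1]), np.float64(44.4)] 0.16
over scope 24.69 tcp [ 0.4965 -0.274   0.1975] open 0.0601 ff 0.0 F [0.8 0.5 0.7]
```

Run:
```python
from h import *
o=down(8);S=[.4958,-.2735]
print("hit",move_straight(tip([*S,.115],o),rate=.1,contact_N=8)); st("at")
set_gripper(0,70); st("grip")
if observe()["opening"]>.025:
    move_straight(tip([*S,.24],o),rate=.08); st("up")
    of=(R.from_euler('x',45,degrees=True)*R.from_rotvec(o)).as_rotvec()
    L=np.array([.5105,-.0045,.066]);d=R.from_rotvec(of).as_matrix()[:,2]
    move_straight(tip(L-d*.18,of),of,rate=.08); sleep(.4); st("final")
    shot("scene","f1");shot("side","f2")
    a=cv2.imread("pics/f1.png")[180:480,180:580];b=cv2.imread("pics/f2.png")[60:360,220:620]
    cv2.imwrite("pics/f.png",np.hstack([a,b]))
    for n in("scene","side"):
        c=camera(n);P=pts(c);X,Y,Z=np.moveaxis(P,-1,0)
        # barrel surface points about the expected axis
        r=P-L;t=-(r@d);rad=np.linalg.norm(r+t[...,None]*d,axis=-1)
        m=(t>.03)&(t<.17)&(rad<.035);Q=P[m]
        print(n,len(Q),"along-axis min",np.sort(t[m])[[0,3,10]].round(3))
        for a0 in(.09,.12,.15):
            k=m&(abs(t-a0)<.012); print("  offset at",a0,(r+t[...,None]*d)[k].mean(0).round(3) if k.sum() else None,k.sum())
        q=(Z>.06)&(Z<.095)&(X>.54)&(X<.64)&(abs(Y-.282)<.08);print("  drawer front",np.percentile(P[q][:,0],[2,50,98]).round(3))
```

```text
hit False
at 25.89 tcp [ 0.4963 -0.2739  0.0934] open 0.0599 ff 0.0 F [-0.3  0.4  0.7]
grip 26.26 tcp [ 0.4963 -0.274   0.0935] open 0.0308 ff 69.1 F [-0.  -0.2  3.7]
up 27.98 tcp [ 0.4955 -0.2733  0.2168] open 0.0305 ff 69.2 F [-0.2 -0.6 -2. ]
final 30.57 tcp [ 0.5105 -0.1159  0.1774] open 0.0307 ff 69.2 F [-0.7  0.3 -0.8]
scene 233 along-axis min [0.077 0.08  0.082]
  offset at 0.09 [0.011 0.005 0.005] 52
  offset at 0.12 [0.011 0.005 0.005] 63
  offset at 0.15 [0.012 0.005 0.005] 69
  drawer front [0.566 0.605 0.615]
side 240 along-axis min [0.081 0.082 0.085]
  offset at 0.09 [-0.011 -0.001 -0.001] 55
  offset at 0.12 [-0.011 -0.001 -0.001] 67
  offset at 0.15 [-0.012 -0.001 -0.001] 70
  drawer front [0.562 0.603 0.619]
```

View pics/f.png

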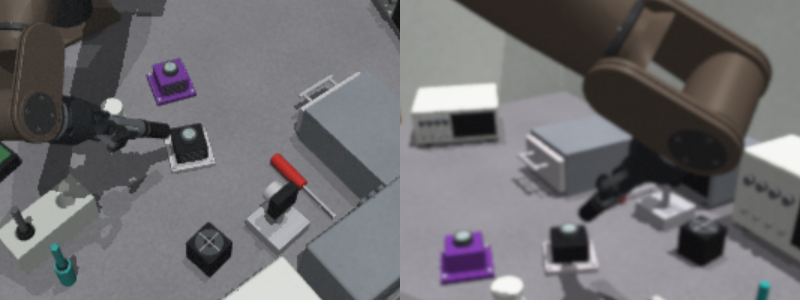

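The scope is held at 45°, aimed at the bare lens, with its nose about 80 mm away and its axis within a few mm. It isn't touching anything, the drawer is shut, and the probe is still in the stand.

```bash
python3 -c "
from h import *
st();print(hand_in())"
```

```text
30.77 tcp [ 0.5105 -0.1159  0.1774] open 0.0306 ff 69.2 F [ 0.4  0.7 -0.5]
the job is handed in; nothing more can be done
None
```

I handed the job in at about 31 s: the cap is in the shut drawer, and the microscope is held still at 45° with its nose about 8 cm from the lens; no verdict came back. The first try at the cap closed on nothing because the fingertips sit about 33 mm higher than the tool frame says, so I corrected for that and retried.

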